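# Spice jars into the four-well caddy

### The arm

A 6-joint arm with a two-finger parallel gripper is mounted at the origin on a cart in front of the work surface, level with it; the furniture and walls round the work are solid. World frame = base frame: x ahead of the robot, y to its left, z up, the work surface at z = 0. Lengths are in m, angles in degrees, forces in N, time in s.
With the tool pointing down it reaches from about 0.3 to 0.75 m from the base axis. Payload 8.5 kg.
Tool frame: the origin (TCP) lies on the centre line of the jaws, within the pads' length; the fingertips stand 17 mm ahead of it and the grasp point (between the pads) lies 2 mm behind it; z points along the fingers, y is the line along which they close (so a half turn about z gives the same grasp; the last joint's range is limited). The gripper opens to 85 mm and grips with 20 to 120 N. Pads are 22 mm wide; open, the fingers measure 114 mm over their backs; the gripper's body (76 mm by 85 mm) begins 54 mm behind the grasp point. The pads swing forward as they close: fully open they stand 13 mm farther back than shut.
Start: joints at [51.664, 21.807, 74.336, -0, 83.858, -12.336], TCP at [0.241, 0.494, 0.248] pointing down, gripper open.
Joint ranges: [-178.18, 178.18], [-50.72, 133.34], [12.68, 142.11], [-81.47, 261.47], [9.98, 163.14], [-165.26, 165.26]. Speed limits (degrees/s): [136.94, 136.94, 180, 180, 180, 180].

### API

Orientations are given as a 3x3 rotation matrix whose columns are the frame's x, y, z axes.
In Python, from rig import env gives the robot as it stands.
- The arm moves only by the shell command python3 -m handwheel 'ROWS' [OPENING] [FORCE]. ROWS is JSON, a list that holds one entry, the list of rows, each a list of 4 numbers: the shift along the tool's x, y, z in m, then the turn about the tool's z in rad. In form: [[[x, y, z, roll], ...]]. A call has 1 to 5 rows; each row shifts and turns the commanded pose from where the row before left it, along the tool's axes as they then stand; what a row does not reach is not made up. A row lasts 1/12 s, in which the tool goes at most 41.7 mm and 7.16 degrees, less where a joint would pass 70% of its speed; a pose out of reach is approached as far as the arm can. A call is refused whole if a number of a shift passes 0.0417 or a number of a turn 0.125, either way. A call with a gripper value outside its range is refused whole. OPENING is the opening in per cent of the stroke, from 0 (shut) to 100 (fully open), set as the call begins (- or left out, the last holds). The fingers move at their own pace and stop on an object; FORCE is the grip in N (left out, the last holds). Time passes only in rows, so rows that do not move let the fingers close. It gives the time, the measured TCP pose, the force and the opening at its end, in the units of the state.
- env.observe(): the state, without advancing time (a new reading comes with each control period).
- env.get_image(name): name is "side" or "top"; returns (picture, depth): 480x640x3 uint8, red, green, blue; 480x640 float32, m along the optical axis (not along the pixel's ray), 0 where there is no reading.
- env.camera_params(name): a dict with "K" (3x3 intrinsics, pixels), "D" ([k1, k2, p1, p2, k3] as OpenCV has them; the pictures are not rectified), "rvec" (rotation vector, rad) and "tvec" (3), from world to camera coordinates, as OpenCV has them. Camera axes: x right, y down, z forward; pixel columns grow to the right and rows downward; lengths in m; the calibration is good to about 2 mm. A picture is of the moment at which its call begins. camera_params takes no time and is no camera call.
- env.close_job(): hands the job in, once; it reports no verdict.
The state is a dict: "time_s": time; "q": joint angles; "qvel": joint speeds; "joint_efforts": joint torques, N m; "position": TCP position; "tool_rot": TCP orientation; "ft_force": force on the tool from outside, world axes, zero at the start; "wrist_torque": the same for the moment, N m; "grip_width": finger opening in m.
Only numpy, scipy, OpenCV 4.12 (cv2) and the standard library are available. Lean on these libraries where they do the work, as an engineer would, in place of code of your own. Each camera call takes 0.05 s, during which the arm holds its last target. There are 200 camera calls.

### The job

Fill the spice caddy, one jar to a well: its three empty wells take the two spice jars standing between the jam jars and the one lying in the sloping rest. First stand the lying jar upright on a free patch of the worktop or hob and let go of it, then take it again from above and load it. Set all the jars down gently without dropping them, and leave the jam jars and the jar already in the caddy where they are.

Things in the scene. Friction and masses are not known exactly. Their poses are not given: they have to be found in the camera images.
- caddy: fixed dark wooden caddy: two square boards 146 mm wide, one over the other on corner posts, with 2 x 2 round wells 72 mm apart along its x and y axes. Origin on the worktop under its centre, z up. Upper board's top face 56 mm up (screw heads at the corners 58.5 mm); the jars stand on the lower board, 14 mm up. Any yaw. The worktop begins at x = 0.35; wall cabinet 0.45 m up from x = 0.6, y < 0.25.
- well_1 (a point): centre of a well's mouth, level with the upper board's top face (56 mm up); hole 52 mm across, floor 42 mm below this point. One of the four wells already holds a jar (jar_d).
- well_2 (a point): centre of a well's mouth, level with the upper board's top face (56 mm up); hole 52 mm across, floor 42 mm below this point. One of the four wells already holds a jar (jar_d).
- well_3 (a point): centre of a well's mouth, level with the upper board's top face (56 mm up); hole 52 mm across, floor 42 mm below this point. One of the four wells already holds a jar (jar_d).
- well_4 (a point): centre of a well's mouth, level with the upper board's top face (56 mm up); hole 52 mm across, floor 42 mm below this point. One of the four wells already holds a jar (jar_d).
- rest: small fixed wooden rest on the black hob (hob top 4 mm above the worktop; it covers y > 0.264, x > 0.407). Its V trough rises at 25 degrees towards its own +x; a jar lies in it, foot at the low end, the top 36 mm free of the trough. Origin on the hob under its middle; axes x uphill (level), z up. With the jar it spans 63 mm to the low side of the origin, 60 mm to the high side, 33 mm to each side.
- jar_a_mid (a point): a spice jar with a red cap, 45 mm across and 106 mm tall (body and cap alike; the cap is the top 21 mm), about 0.11 kg. This point is on its axis half-way up, 53 mm from its foot; the z axis runs from foot to cap. It stands upright between the larger jam jar and jar_b, with gaps of about 12 mm to each.
- jar_b_mid (a point): a spice jar with a red cap, 45 mm across and 106 mm tall (body and cap alike; the cap is the top 21 mm), about 0.11 kg. This point is on its axis half-way up, 53 mm from its foot; the z axis runs from foot to cap. It stands upright between jar_a and the smaller jam jar, with gaps of about 12 mm to each.
- jar_c_mid (a point): a spice jar with a red cap, 45 mm across and 106 mm tall (body and cap alike; the cap is the top 21 mm), about 0.11 kg. This point is on its axis half-way up, 53 mm from its foot; the z axis runs from foot to cap. It lies in the sloping rest, cap uphill.
- jar_d_mid (a point): a spice jar with a red cap, 45 mm across and 106 mm tall (body and cap alike; the cap is the top 21 mm), about 0.11 kg. This point is on its axis half-way up, 53 mm from its foot; the z axis runs from foot to cap. It stands in the caddy from the start and stays there.
- jam_mid (a point): bystander: jam jar with a white lid, 65 mm across, 97 mm tall; this point is on its axis half-way up. Loose.
- jam_small_mid (a point): bystander: jam jar with a yellow lid, 60 by 64 mm, 87 mm tall; this point is on its axis half-way up. Loose.
There are look-alikes about, which are no part of the job. Leave any pink look-alike of the part that bears jar_a_mid alone.

How it is judged:
By the outcome, as a careful person would: the job done as asked, in the order asked, and still so for the second after the job is handed in, with the robot touching nothing.
It also fails if it takes over 72 s, if anything falls off the work surface, if the arm or the gripper's body presses on something with over 40 N, if the wrist force passes 120 N, or if a joint passes its speed limit or range.

## Working session

There is one attempt and no reset: what is moved stays moved. The work goes in short steps, Python scripts to look and compute and a shell command to move; the robot and the scene stay as the last step left them, time stands still between calls to the robot, and variables do not carry over. Pictures are saved under pics/ and viewed, on a budget of 10 in all, crops included, one or two more only if the job needs it, and the job is handed in when it is done.

```bash
ls; mkdir -p pics
python3 - <<'E'
from rig import env
import cv2,numpy as np
s=env.observe();print(s['time_s'],s['position'],s['tool_rot'],s['grip_width'])
for n in('top','side'):
    p,d=env.get_image(n);np.savez(f'{n}0.npz',p=p,d=d);cv2.imwrite(f'pics/{n}0.png',p[:,:,::-1])
    c=env.camera_params(n);print(n,c)
E
```

```text
pics
0.0 [0.24095456 0.49410809 0.24770962] [[-8.98772852e-01  4.38413674e-01 -9.00057991e-04]
 [ 4.38414486e-01  8.98772195e-01 -1.13117186e-03]
 [ 3.13025883e-04 -1.41126502e-03 -9.99998955e-01]] 0.08541537844047188
top {'K': array([[546.63308941,   0.        , 332.1355185 ],
       [  0.        , 546.63308941, 236.17542145],
       [  0.        ,   0.        ,   1.        ]]), 'D': array([-0.01967578,  0.        ,  0.        ,  0.        ,  0.        ]), 'rvec': array([ 2.17637206, -2.17152939,  0.06927386]), 'tvec': array([0.0576015 , 0.50156139, 1.35835572])}
side {'K': array([[448.69775613,   0.        , 315.01394019],
       [  0.        , 448.69775613, 239.75847183],
       [  0.        ,   0.        ,   1.        ]]), 'D': array([-0.06479896,  0.        ,  0.        ,  0.        ,  0.        ]), 'rvec': array([ 0.158168  ,  2.86038722, -1.24089259]), 'tvec': array([0.5049333 , 0.00146207, 0.97881498])}
```

View pics/top0.png

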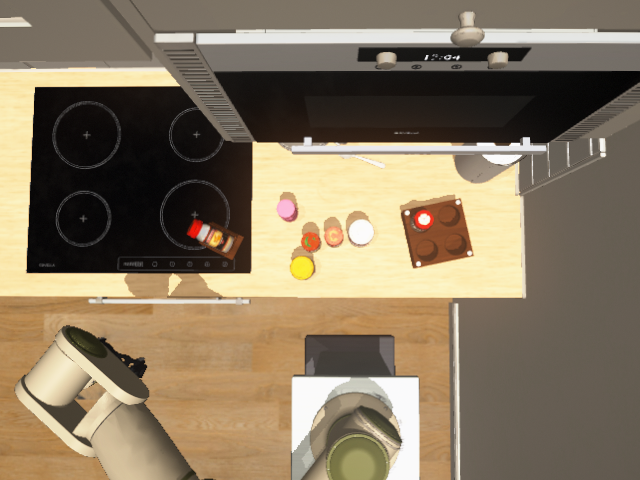

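View pics/side0.png

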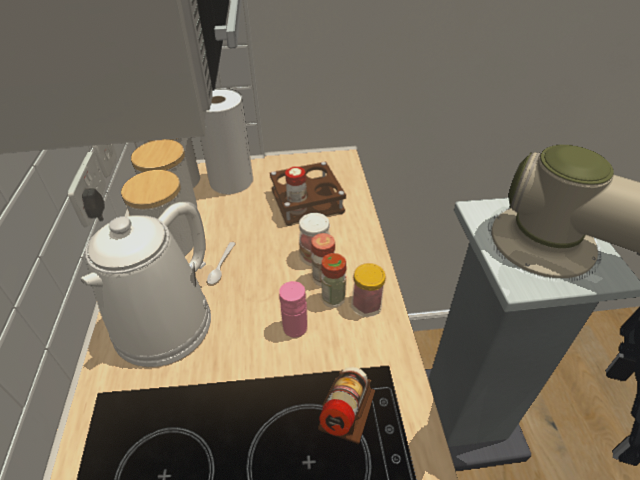

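Top view: the red-capped jars at (311,242) (jar_b) and (334,236) (jar_a) stand between the white lid (361,232) and the yellow lid (302,268). The pink jar at (287,210) is the look-alike. The caddy is at (437,233), with jar_d at (424,219). The lying jar has its cap at (194,229). Next I'll measure and confirm with a crop.

```bash
cat > h.py <<'E'
from rig import env
import cv2,numpy as np
def cam(n):
    c=env.camera_params(n);R=cv2.Rodrigues(c['rvec'])[0];return c['K'],c['D'],R,c['tvec']
def plane(n,uv,z):
    K,D,R,t=cam(n);uv=np.array(uv,float).reshape(-1,1,2)
    r=cv2.undistortPoints(uv,K,D)[:,0];r=np.c_[r,np.ones(len(r))]@R;o=-R.T@t
    return o+r*((z-o[2])/r[:,2])[:,None]
def cloud(n,d):
    K,D,R,t=cam(n);h,w=d.shape;uv=np.stack(np.meshgrid(np.arange(w),np.arange(h)),-1).reshape(-1,1,2).astype(float)
    r=cv2.undistortPoints(uv,K,D)[:,0];r=np.c_[r,np.ones(len(r))]*d.reshape(-1,1)
    return ((r-t)@R).reshape(h,w,3)
def proj(n,P):
    K,D,R,t=cam(n);return cv2.projectPoints(np.array(P,float).reshape(-1,3),cv2.Rodrigues(R)[0],t,K,D)[0][:,0]
E
python3 - <<'E'
from h import *
np.set_printoptions(precision=4,suppress=True)
f=np.load('top0.npz');p,d=f['p'],f['d'];C=cloud('top',d)
# standing things: points near top height
def top(name,uv,r,zmin,zmax):
    v,u=np.mgrid[0:480,0:640];m=((u-uv[0])**2+(v-uv[1])**2<r*r)&(C[:,:,2]>zmin)&(C[:,:,2]<zmax)&(d>0)
    P=C[m];(cu,cv),rr=cv2.minEnclosingCircle(np.c_[u[m],v[m]].astype(np.float32))
    z=np.median(P[:,2]);x,y=P[:,:2].mean(0);print(name,len(P),'mean',x,y,'z',z,'circ',plane('top',[cu,cv],z)[0,:2],'r',rr)
top('a',(334,236),16,.095,.12);top('b',(311,242),13,.095,.12);top('jam',(361,232),20,.085,.11);top('jams',(302,268),18,.075,.1);top('pink',(287,210),18,.06,.15);top('d',(424,219),14,.11,.14)
hs=cv2.cvtColor(p,cv2.COLOR_RGB2HSV)
# caddy board top
m=(C[:,:,2]>.045)&(C[:,:,2]<.066)&(C[:,:,1]<-.05)&(C[:,:,1]>-.4)&(C[:,:,0]>.35)&(C[:,:,0]<.65)
P=C[m];rc=cv2.minAreaRect(P[:,:2].astype(np.float32)*1000);print('caddy',rc,np.median(P[:,2]))
scr=plane('top',[[407,213],[459,201],[471,255],[419,264]],.0585);print('screws',scr,scr.mean(0))
# rest jar: cloud
m=(C[:,:,2]>.02)&(C[:,:,2]<.15)&(C[:,:,1]>.22)&(C[:,:,1]<.5)&(C[:,:,0]>.38)&(C[:,:,0]<.65)
P=C[m];print('rest',len(P),P.min(0),P.max(0))
red=m&((hs[:,:,0]<8)|(hs[:,:,0]>172))&(hs[:,:,1]>170)&(hs[:,:,2]>90);print('red',red.sum(),C[red].mean(0))
rc=cv2.minAreaRect(P[:,:2].astype(np.float32)*1000);print('rest rect',rc)
np.save('rest.npy',P)
a=cv2.resize(p[190:280,170:350],(800,400),interpolation=cv2.INTER_CUBIC);b=cv2.resize(p[185:275,370:490],(266,200),interpolation=cv2.INTER_CUBIC)
o=np.zeros((600,800,3),np.uint8);o[:400]=a;o[400:,:266]=b
q=np.load('side0.npz')['p'];o[400:,270:600]=cv2.resize(q[350:450,290:455],(330,200));
cv2.imwrite('pics/crop1.png',o[:,:,::-1])
E
```

```text
a 282 mean 0.49503335434345613 0.05378402834634054 z 0.10612389350440884 circ [0.4951 0.053 ] r 15.811488151550293
b 274 mean 0.48203321659285503 0.10905781921823454 z 0.10637044678501273 circ [0.4823 0.1087] r 9.457554817199707
jam 518 mean 0.5052426625490659 -0.010166367362679748 z 0.09738723831332563 circ [ 0.503  -0.0028] r 16.286596298217773
jams 464 mean 0.4207648239689322 0.1298907270363929 z 0.08700176855158005 circ [0.4205 0.1299] r 12.17723560333252
pink 317 mean 0.5587633420534353 0.16691612848679305 z 0.10581508991885694 circ [0.5572 0.168 ] r 10.549993515014648
d 288 mean 0.5330087310313405 -0.1568098623112758 z 0.1206834551903832 circ [ 0.5327 -0.1564] r 9.852401733398438
caddy ((540.7028198242188, -239.64617919921875), (195.52304077148438, 235.9825439453125), 12.06653118133545) 0.05632083664464751
screws [[ 0.5558 -0.1256  0.0585]
 [ 0.5857 -0.2535  0.0585]
 [ 0.4529 -0.2807  0.0585]
 [ 0.4307 -0.1538  0.0585]] [ 0.5063 -0.2034  0.0585]
rest 1026 [0.452  0.296  0.0205] [0.5364 0.4079 0.1162]
red 195 [0.5107 0.3812 0.1047]
rest rect ((497.5708923339844, 354.9476318359375), (113.5428466796875, 57.47773742675781), 63.36438751220703)
```

View pics/crop1.png

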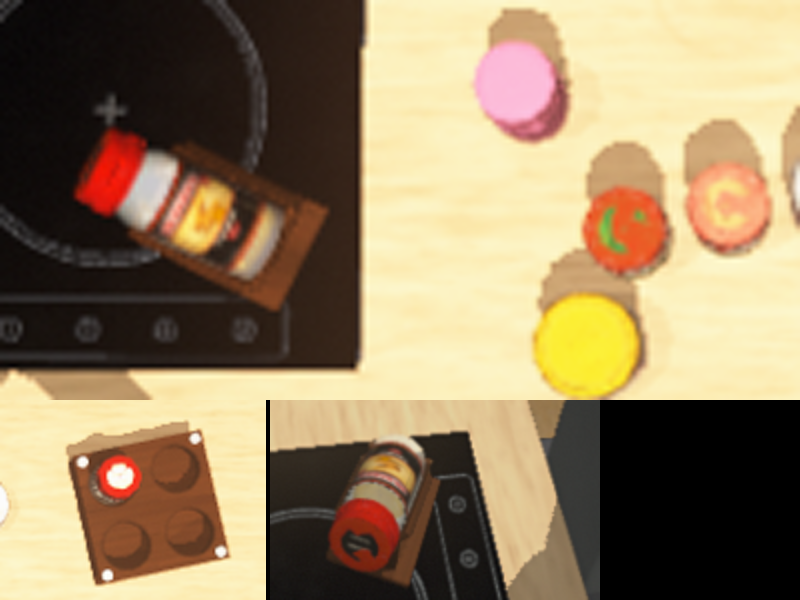

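Crop: cap letters confirm jar_b (625,230) and jar_a (728,205) lie between the yellow and white lids. The pink jar (518,82) stands apart. The caddy has three empty wells, and the rest's wood runs on past the jar's foot, so it may have a stop there. I can only move with the tool vertical, so jar_c has to be pivoted in the grasp. I'll measure the rest's profile.

Run:
```python
from h import *
np.set_printoptions(precision=4,suppress=True)
f=np.load('top0.npz');p,d=f['p'],f['d']
w=((p.min(2)>200)*255).astype(np.uint8);w[:, :395]=0;w[:190]=0;w[280:]=0;w[:,480:]=0
n,_,st,ce=cv2.connectedComponentsWithStats(w)
W=[(ce[i],st[i,4]) for i in range(1,n)];print(W)
c=np.array([x for x,a in W if a<40 and not 415<x[0]<432 or (x[1]>250 and a<40)])
P=plane('top',c,.0585);print(P)
if len(P)==4:
    (cc,sz,an)=cv2.minAreaRect((P[:,:2]*1000).astype(np.float32));print('caddy',cc,sz,an)
    y=np.deg2rad(an);m=P[:,:2].mean(0);print('mean',m)
    for i in(1,-1):
        for j in(1,-1):print(i,j,m+.036*np.array([i*np.cos(y)-j*np.sin(y),i*np.sin(y)+j*np.cos(y)]))
# rest
for n in('top','side'):
    f=np.load(n+'0.npz');C=cloud(n,f['d']);pp=f['p']
    m=(C[:,:,2]>.012)&(C[:,:,2]<.15)&(C[:,:,1]>.26)&(C[:,:,1]<.45)&(C[:,:,0]>.42)&(C[:,:,0]<.58)
    Q=C[m];hs=cv2.cvtColor(pp,cv2.COLOR_RGB2HSV)[m]
    if n=='top':
        a=np.deg2rad(63.4);u=np.array([np.cos(a),np.sin(a)]);v=np.array([-u[1],u[0]]);o=np.array([.4976,.355])
        # refine axis: ridge from jar points (per-slice max)
    s=(Q[:,:2]-o)@u;t=(Q[:,:2]-o)@v
    print(n,len(Q),s.min(),s.max(),t.min(),t.max())
    for k in np.arange(-.07,.07,.008):
        b=(s>=k)&(s<k+.008)
        if b.sum()>3:
            top=b&(Q[:,2]>Q[b,2].max()-.004)
            print(round(k+.004,3),b.sum(),'t',t[b].min(),t[b].max(),'zmax',Q[b,2].max(),'ridge t',t[top].mean(),'zmin',Q[b,2].min())
```

```text
[(array([457.6154, 201.6154]), np.int32(13)), (array([406.8667, 212.4667]), np.int32(15)), (array([423.9419, 218.9535]), np.int32(86)), (array([395., 246.]), np.int32(1)), (array([469.3846, 252.6154]), np.int32(13)), (array([418.2857, 263.5   ]), np.int32(14))]
[[ 0.5841 -0.2501  0.0585]
 [ 0.5571 -0.1253  0.0585]
 [ 0.4746 -0.0956  0.0585]
 [ 0.4587 -0.2769  0.0585]
 [ 0.4319 -0.1521  0.0585]]
top 1174 -0.10077943456765315 0.08614228659040951 -0.07800505515659738 0.09212131737807731
-0.066 13 t -0.030628118246984467 0.025823910059305802 zmax 0.018216973204964935 ridge t 0.004509133421214705 zmin 0.01231174992808611
-0.058 82 t -0.035086581976989356 0.03154358850324417 zmax 0.07620270055835576 ridge t -0.0009506098039411871 zmin 0.012022757158092211
-0.05 115 t -0.03281300077023175 0.031516541273944154 zmax 0.08039728652804323 ridge t -0.0017720343067480736 zmin 0.01211385776113202
-0.042 92 t -0.032760682754496534 0.030672189624687363 zmax 0.08650530193171461 ridge t 0.00126088289101151 zmin 0.012341286617394783
-0.034 85 t -0.032767317358092025 0.03173481735868924 zmax 0.0902344986
[... 2952 characters left out ...]
79 zmin 0.012178929249995196
0.022 225 t -0.03518455539569642 0.031090663505231236 zmax 0.11068430591660011 ridge t -0.0015273090826100001 zmin 0.012029031509352165
0.03 185 t -0.03319107192507679 0.029617659869713157 zmax 0.11502293270245881 ridge t -0.002129027034249537 zmin 0.012104778035229493
0.038 231 t -0.024789378074761528 0.0206937173028575 zmax 0.11581066444276272 ridge t -0.0017321740555844593 zmin 0.0874584671490714
0.046 351 t -0.02386544796706438 0.020319180538254943 zmax 0.10922311107181902 ridge t -0.002412778691585322 zmin 0.08501114466855561
0.054 159 t -0.02047853352517314 0.016542709789483693 zmax 0.09383021467013997 ridge t -0.0017287536850709463 zmin 0.07466805182272665
```

```bash
python3 - <<'E'
from h import *
np.set_printoptions(precision=3,suppress=True,linewidth=200)
a=np.deg2rad(63.4);u=np.array([np.cos(a),np.sin(a)]);v=np.array([-u[1],u[0]]);o=np.array([.4976,.355])
for n in('top','side'):
    C=cloud(n,np.load(n+'0.npz')['d']);m=(abs(C[:,:,0]-.5)<.1)&(abs(C[:,:,1]-.35)<.1)
    Q=C[m];s=(Q[:,:2]-o)@u;t=(Q[:,:2]-o)@v
    print(n)
    for t0 in(-.029,-.025,-.018,-.01,0,.01,.018,.025,.029):
        print(t0,[round(float(np.median(Q[b,2])),3) if (b:=(abs(t-t0)<.003)&(abs(s-k)<.003)).sum() else None for k in np.arange(-.076,.05,.006)])
E
python3 - <<'E'
import cv2,numpy as np
q=cv2.imread('pics/side0.png');t=cv2.imread('pics/top0.png')
cv2.imwrite('pics/crop2.png',np.hstack([cv2.resize(q[360:450,305:395],(400,400),interpolation=2),cv2.resize(t[210:270,180:250],(400,400),interpolation=2)])*1)
E
```

```text
top
-0.029 [0.004, 0.004, 0.007, 0.014, 0.012, 0.029, 0.029, 0.049, 0.013, 0.033, 0.05, 0.056, 0.039, 0.016, 0.065, 0.043, 0.012, 0.012, 0.003, 0.005, 0.001]
-0.025 [0.007, 0.004, 0.007, 0.016, 0.05, 0.042, 0.048, 0.053, 0.051, 0.052, 0.059, 0.061, 0.063, 0.067, 0.07, 0.071, 0.079, None, 0.089, 0.003, 0.004]
-0.018 [0.003, 0.002, 0.006, 0.014, 0.052, 0.064, 0.072, 0.076, 0.078, 0.079, 0.084, 0.086, 0.086, 0.091, 0.092, 0.094, 0.093, 0.099, 0.1, 0.104, 0.099]
-0.01 [0.005, 0.005, 0.005, 0.013, 0.062, 0.076, 0.079, 0.079, 0.082, 0.087, 0.089, 0.094, 0.095, 0.096, 0.101, 0.101, 0.105, 0.108, 0.109, 0.111, 0.105]
0 [0.002, 0.006, 0.005, 0.013, 0.053, 0.074, 0.082, 0.082, 0.085, 0.087, 0.092, 0.093, 0.096, 0.1, 0.102, 0.104, 0.106, 0.11, 0.111, 0.111, 0.106]
0.01 [0.003, 0.001, 0.005, 0.014, 0.05, 0.072, 0.076, 0.081, 0.083, 0.088, 0.089, 0.091, 0.094, 0.095, 0.1, 0.101, 0.102, 0.109, 0.108, 0.113, 0.106]
0.018 [0.003, 0.002, 0.004, 0.014, 0.051, 0.065, 0.068, 0.074, 0.074, 0.081, 0.081, 0.083, 0.085, 0.09, 0.089, 0.094, 0.093, 0.1, 0.101, 0.103, 0.105]
0.025 [0.004, 0.002, 0.008, 0.015, 
[... 923 characters left out ...]
84, 0.087, 0.089, 0.092, 0.095, 0.098, 0.1, 0.102, 0.104, 0.108, 0.108, 0.006, 0.109, 0.098]
0.01 [None, None, None, 0.069, 0.071, 0.074, 0.077, 0.08, 0.082, 0.085, 0.088, 0.091, 0.093, 0.095, 0.097, 0.099, 0.06, 0.013, 0.107, 0.108, 0.098]
0.018 [0.005, 0.004, None, 0.052, 0.054, 0.061, 0.065, 0.068, 0.071, 0.072, 0.077, 0.079, 0.074, 0.075, 0.084, 0.071, 0.038, 0.013, 0.094, 0.092, 0.096]
0.025 [0.005, 0.005, 0.013, 0.014, 0.013, 0.014, 0.015, 0.03, 0.014, 0.015, 0.015, 0.014, 0.015, 0.015, 0.015, 0.069, 0.013, 0.012, 0.004, 0.004, 0.003]
0.029 [0.004, 0.005, 0.008, 0.013, 0.012, 0.012, 0.012, 0.012, 0.013, 0.013, 0.013, 0.013, 0.013, 0.013, 0.013, 0.013, 0.011, 0.011, 0.005, 0.004, 0.004]
```

View pics/crop2.png

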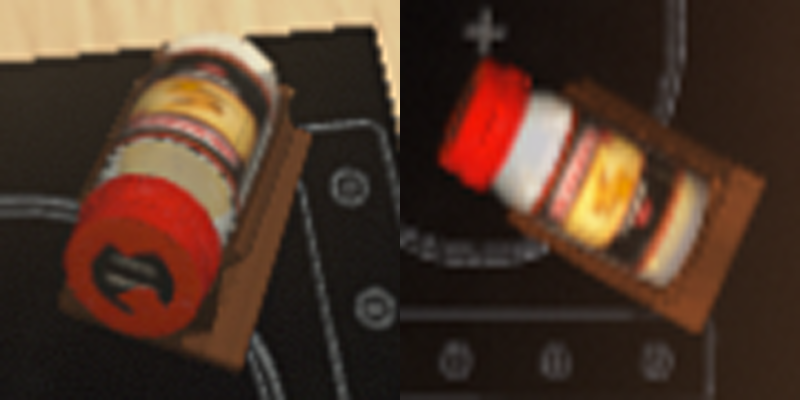

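The rest has a base plate and a stop at the foot about 50 mm high. First I'll turn the tool so it closes across jar_c's axis and go over its cap.

```bash
cat > go.py <<'E'
# print remaining shift in tool axes to a target: x y z psi(deg, direction of tool y)
import sys;from h import *
s=env.observe();R=np.array(s['tool_rot']);p=np.array(s['position'])
a=[float(v) for v in sys.argv[1:]]
psi=np.degrees(np.arctan2(R[1,1],R[0,1]))
print('t',round(s['time_s'],2),'pos',p.round(4),'psi',round(psi,2),'F',np.round(s['ft_force'],1),'grip',round(s['grip_width'],4))
if a:
    print('roll',round(float(np.radians((psi-a[3]+180)%360-180)),4))
    P=np.radians(a[3]);X=np.array([-np.sin(P),np.cos(P)]);Y=np.array([np.cos(P),np.sin(P)]);d=np.array(a[:3])-p
    print('shift (at target psi)',(d[:2]@X).round(4),(d[:2]@Y).round(4),(-d[2]).round(4))
E
h="python3 -m handwheel"
$h '[[[0,0,0,0.125],[0,0,0,0.125],[0,0,0,0.125],[0,0,0,0.125],[0,0,0,0.125]]]' 
$h '[[[0,0,0,0.125],[0,0,0,0.125],[0,0,0,0.125],[0,0,0,0.125],[0,0,0,0.125]]]' >/dev/null
$h '[[[0,0,0,0.125],[0,0,0,0.125],[0,0,0,0.081]]]' >/dev/null
$h '[[[0.005,0.04,0,0],[0.005,0.04,0,0],[0.005,0.04,0,0],[0.005,0.04,0,0],[0.005,0.04,0,0]]]' >/dev/null
$h '[[[0,0.04,0,0],[0,0.04,0,0],[0,0.013,0,0],[0,0,0.02,0],[0,0,0.02,0]]]'
python3 go.py 0.5143 0.385 0.0886 -26.6
```

```text
time_s: 0.52
position: [0.241, 0.4942, 0.2479]
tool_rot: [[-0.467, 0.884, -0.001], [0.884, 0.467, -0.001], [-0.0, -0.001, -1.0]]
ft_force: [0.9, 0.6, -0.1]
grip_width: 0.0855
time_s: 2.02
position: [0.5154, 0.385, 0.2079]
tool_rot: [[0.449, 0.893, 0.001], [0.893, -0.449, 0.001], [0.001, 0.001, -1.0]]
ft_force: [0.2, 0.2, 0.3]
grip_width: 0.085
t 2.02 pos [0.5154 0.385  0.2079] psi -26.69 F [0.2 0.2 0.3] grip 0.085
roll -0.0016
shift (at target psi) -0.0005 -0.001 0.1193
```

```bash
h="python3 -m handwheel"
$h '[[[-0.0005,-0.001,0.03,0],[0,0,0.03,0],[0,0,0.025,0],[0,0,0.02,0],[0,0,0.014,0]]]' >/dev/null
python3 go.py 0.5143 0.385 0.0886 -26.6
$h '[[[0,0,0,0],[0,0,0,0],[0,0,0,0],[0,0,0,0],[0,0,0,0]]]' 0 20
$h '[[[0,0,0,0],[0,0,0,0],[0,0,0,0]]]' 
python3 go.py 0.5143 0.385 0.0886 -26.6
```

```text
t 2.43 pos [0.512  0.3853 0.0867] psi -26.57 F [-0.3  0.3  0. ] grip 0.0859
roll 0.0005
shift (at target psi) 0.0007 0.0022 -0.0019
time_s: 2.85
position: [0.5138, 0.3857, 0.0907]
tool_rot: [[0.447, 0.894, 0.003], [0.894, -0.447, 0.001], [0.002, 0.002, -1.0]]
ft_force: [1.4, 0.3, 1.9]
grip_width: 0.0433
time_s: 3.1
position: [0.5139, 0.3858, 0.0905]
tool_rot: [[0.448, 0.894, 0.002], [0.894, -0.448, 0.001], [0.002, 0.002, -1.0]]
ft_force: [2.8, -0.4, 5.5]
grip_width: 0.044
t 3.1 pos [0.5139 0.3858 0.0905] psi -26.59 F [ 2.8 -0.4  5.5] grip 0.044
roll 0.0001
shift (at target psi) -0.0005 0.0007 0.0019
```

```bash
h="python3 -m handwheel"
$h '[[[0,0,-0.01,0],[0,0,-0.015,0],[0,0,-0.02,0],[0,0,-0.02,0],[0,0,-0.01,0]]]' >/dev/null
$h '[[[0,0,0,0],[0,0,0,0],[0,0,0,0]]]'
python3 - <<'E'
from h import *
p,d=env.get_image('side');cv2.imwrite('pics/s3.png',cv2.resize(p[290:450,280:440],(480,480))[:,:,::-1])
E
```

```text
time_s: 3.77
position: [0.5126, 0.3853, 0.1629]
tool_rot: [[0.448, 0.894, -0.002], [0.894, -0.448, -0.001], [-0.002, -0.002, -1.0]]
ft_force: [-0.1, -0.2, -1.8]
grip_width: 0.0439
```

View pics/s3.png

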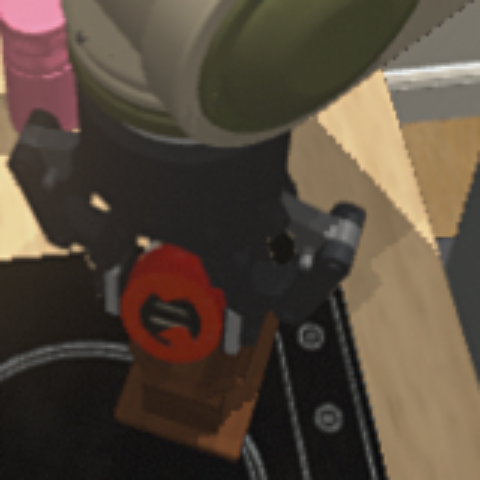

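Held, but still tilted about 25°, so it does not swing by itself. I need an edge to pivot the foot on. With the jar lifted, I'll measure the empty rest.

Run:
```python
from h import *
a=np.deg2rad(63.4);u=np.array([np.cos(a),np.sin(a)]);v=np.array([-u[1],u[0]]);o=np.array([.4976,.355])
for n in('top','side'):
    p,d=env.get_image(n);C=cloud(n,d);m=(abs(C[:,:,0]-.5)<.1)&(abs(C[:,:,1]-.35)<.1)
    Q=C[m];s=(Q[:,:2]-o)@u;t=(Q[:,:2]-o)@v
    print(n,[int(x*1000) for x in np.arange(-.076,.06,.006)])
    for t0 in(-.029,-.025,-.018,-.01,0,.01,.018,.025,.029):
        print(t0,[int(1000*float(np.median(Q[b,2]))) if (b:=(abs(t-t0)<.003)&(abs(s-k)<.003)).sum() else None for k in np.arange(-.076,.06,.006)])
    if n=='side':cv2.imwrite('pics/s4.png',cv2.resize(p[370:450,310:400],(720,640),interpolation=2)[:600,:,::-1])
```

```text
top [-76, -69, -63, -57, -51, -45, -39, -33, -27, -21, -15, -9, -3, 2, 8, 14, 20, 26, 32, 38, 44, 50, 56]
-0.029 [3, 4, 3, 13, 14, 14, 41, 44, 415, 436, 452, 451, 451, 448, 255, 445, 211, 443, 442, 439, 436, 430, 215]
-0.025 [3, 4, 5, 11, 15, 42, 45, 405, 425, 455, 453, 452, 450, 442, 443, 445, 213, 443, 443, 440, 437, 433, 217]
-0.018 [4, 4, 5, 14, 50, 137, 395, 411, 455, 452, 452, 160, 302, 441, 442, 443, 444, 444, 444, 443, 442, 437, 434]
-0.01 [4, 4, 2, 16, 395, 418, 150, 153, 454, 157, 161, 431, 436, 440, 440, 444, 445, 446, 446, 444, 442, 441, 439]
0 [1, 5, 419, 425, 144, 457, 457, 152, 156, 161, 414, 423, 431, 436, 441, 442, 443, 445, 446, 444, 444, 443, 441]
0.01 [425, 459, 461, 460, 141, 143, 146, 150, 155, 158, 162, 408, 418, 428, 435, 439, 442, 443, 445, 445, 444, 445, 443]
0.018 [462, 463, 462, 456, 51, 131, 137, 143, 148, 151, 151, 403, 410, 363, 430, 436, 438, 442, 443, 444, 445, 446, 446]
0.025 [461, 461, 454, 457, 459, 43, 43, 48, 52, 97, 98, None, 406, 364, 365, 431, 436, 439, 442, 444, 445, 445, 445]
0.029 [461, 229, 454, 458, 460, 42, 18, 44, 33, 13, 57, 37, 62, 40
[... 542 characters left out ...]

-0.01 [None, None, None, 460, 459, 459, 458, 458, 440, 442, 432, 13, 438, 441, 443, 444, 46, 181, 445, 184, 220, 165, 437]
0 [None, None, 462, 461, 460, 459, 431, 433, None, 12, 12, 12, 434, 438, 441, 442, 44, 182, 445, 186, 181, 161, 441]
0.01 [464, 463, 463, 430, 425, 432, None, None, None, None, 41, 45, 50, 54, 436, 439, 46, 58, 444, 182, 174, 238, 444]
0.018 [464, 464, 411, 436, 458, None, None, None, None, None, None, 11, 13, 36, 38, 67, 47, 14, 443, 179, 173, 235, 445]
0.025 [463, 456, 404, 428, 451, 13, 13, 13, 12, 14, 13, 13, 13, 14, 13, 67, 69, 14, 441, 219, 202, 228, 315]
0.029 [458, 457, 393, 417, 442, 455, 11, 11, 12, 12, 12, 12, 13, 12, 12, 12, 13, 200, 215, 209, 217, 304, 303]
```

View pics/s4.png

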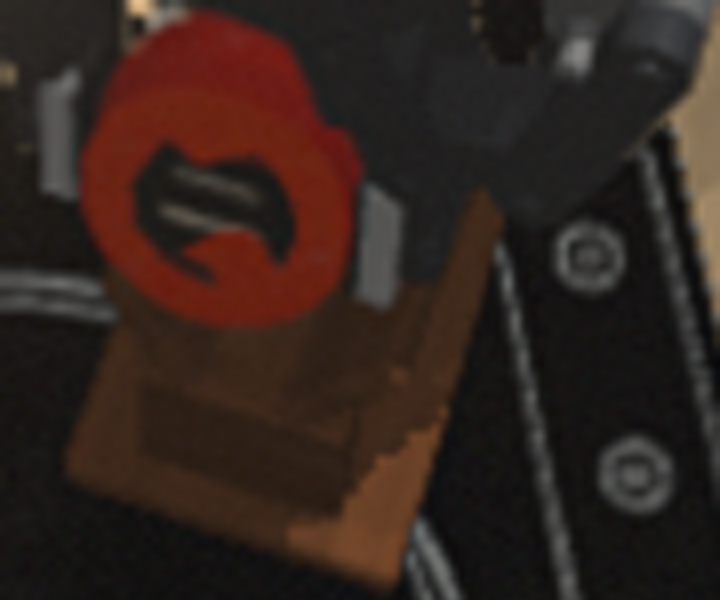

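The stop's top edge shows again at s≈-51 mm, z≈50 mm. I'll lower the jar so its foot face meets that edge near the lower rim, then swing the grip in an arc about it.

```bash
h="python3 -m handwheel"
$h '[[[0,0,0.02,0],[0,0,0.02,0],[0,0,0.01,0],[0,0,0.008,0],[-0.003,0,0,0]]]' | grep -E 'posi|force'
$h '[[[-0.003,0,0,0],[-0.002,0,0,0],[0,0,0,0]]]' | grep -E 'posi|force'
$h '[[[-0.0055,0,-0.006,0],[-0.0055,0,-0.006,0],[0,0,0,0]]]' | grep -E 'posi|force'
$h '[[[-0.0065,0,-0.005,0],[-0.0065,0,-0.005,0],[0,0,0,0]]]' | grep -E 'posi|force'
python3 - <<'E'
from h import *
p,d=env.get_image('side');cv2.imwrite('pics/s5.png',cv2.resize(p[330:450,290:410],(480,480),interpolation=2)[:,:,::-1])
E
```

```text
position: [0.5114, 0.3828, 0.1045]
ft_force: [-1.3, 0.3, -1.0]
position: [0.51, 0.3784, 0.1077]
ft_force: [0.3, 0.9, -1.2]
position: [0.5049, 0.3681, 0.1203]
ft_force: [1.6, 1.7, 0.4]
position: [0.4991, 0.3565, 0.1298]
ft_force: [2.1, 2.4, 2.9]
```

View pics/s5.png

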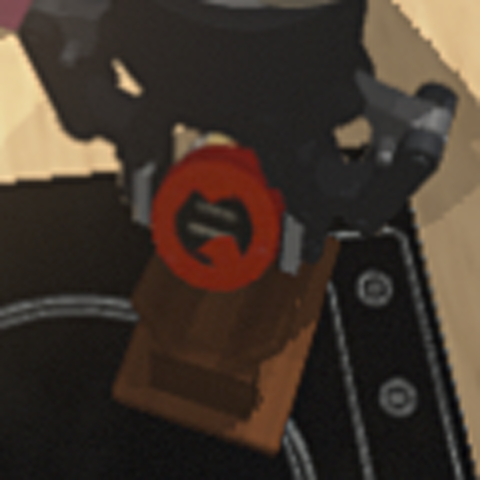

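```bash
cat > tilt.py <<'E'
from h import *
def tilt():
    p,d=env.get_image('side');C=cloud('side',d);pos=np.array(env.observe()['position'])
    hs=cv2.cvtColor(p,cv2.COLOR_RGB2HSV);m=((hs[:,:,0]<8)|(hs[:,:,0]>172))&(hs[:,:,1]>150)&(hs[:,:,2]>60)&(np.linalg.norm(C-pos,axis=2)<.07)&(d>0)
    mm=cv2.morphologyEx(m.astype(np.uint8),cv2.MORPH_CLOSE,np.ones((9,9)))>0
    mm&=(np.linalg.norm(C-pos,axis=2)<.07)&(d>0)
    P=C[mm];best=None;rng=np.random.default_rng(0)
    for _ in range(400):
        q=P[rng.choice(len(P),3,0)];n=np.cross(q[1]-q[0],q[2]-q[0]);l=np.linalg.norm(n)
        if l<1e-5:continue
        n/=l;i=abs((P-q[0])@n)<.002
        if best is None or i.sum()>best.sum():best=i
    Q=P[best];c=Q.mean(0);n=np.linalg.svd(Q-c)[2][2];n*=np.sign(n@[.4478,.8942,.5])
    print('red',len(P),'inl',best.sum(),'centre',c.round(4),'n',n.round(3),'elev of axis',np.degrees(np.arcsin(n[2])).round(1))
if __name__=='__main__':tilt()
E
python3 tilt.py
```

```text
red 931 inl 768 centre [0.5044 0.3678 0.1382] n [0.317 0.675 0.667] elev of axis 41.8
```

It works: the axis is at 42° now. I'll continue the arc.

```bash
h="python3 -m handwheel"
$h '[[[-0.0072,0,-0.004,0],[-0.0072,0,-0.004,0],[0,0,0,0]]]' | grep -E 'posi|force'
$h '[[[-0.008,0,-0.0025,0],[-0.008,0,-0.0025,0],[0,0,0,0]]]' | grep -E 'posi|force'
python3 tilt.py
$h '[[[-0.008,0,-0.001,0],[-0.008,0,-0.001,0],[0,0,0,0]]]' | grep -E 'posi|force'
python3 tilt.py
```

```text
position: [0.4924, 0.3437, 0.137]
ft_force: [1.9, 2.7, 3.3]
position: [0.4851, 0.3292, 0.1417]
ft_force: [1.2, 3.0, 4.2]
red 773 inl 669 centre [0.4906 0.3406 0.1547] n [0.209 0.441 0.873] elev of axis 60.8
position: [0.478, 0.315, 0.1435]
ft_force: [2.3, 1.6, 5.6]
red 738 inl 629 centre [0.4839 0.3272 0.1584] n [0.145 0.321 0.936] elev of axis 69.4
```

```bash
h="python3 -m handwheel"
$h '[[[-0.008,0,0.0005,0],[-0.008,0,0.0005,0],[0,0,0,0]]]' | grep -E 'posi|force'
python3 tilt.py
$h '[[[-0.008,0,0.001,0],[-0.006,0,0.001,0],[0,0,0,0]]]' | grep -E 'posi|force'
python3 tilt.py
```

```text
position: [0.4708, 0.3006, 0.1425]
ft_force: [0.8, 0.3, 7.0]
red 867 inl 696 centre [0.4763 0.3118 0.1604] n [0.076 0.183 0.98 ] elev of axis 78.6
position: [0.4644, 0.288, 0.1401]
ft_force: [0.8, -0.2, 5.6]
red 846 inl 642 centre [0.4698 0.2987 0.16  ] n [0.014 0.068 0.998] elev of axis 86.0
```

```bash
h="python3 -m handwheel"
$h '[[[-0.004,0,0.001,0],[-0.003,0,0.001,0],[0,0,0,0],[0,0,-0.01,0],[0,0,-0.02,0]]]' | grep -E 'posi|force'
$h '[[[-0.02,0.01,0,0],[-0.022,0.01,0,0],[-0.018,0.006,0,0],[0,0,0,0],[0,0,0,0]]]' | grep -E 'posi|force'
python3 tilt.py
python3 - <<'E'
from h import *
p,d=env.get_image('side');cv2.imwrite('pics/s6.png',cv2.resize(p[200:440,240:440],(500,600),interpolation=2)[:,:,::-1])
E
python3 go.py 0.457 0.215 0.09 -26.6
```

```text
position: [0.4599, 0.2818, 0.1662]
ft_force: [0.2, 0.5, -0.9]
position: [0.4576, 0.2166, 0.1681]
ft_force: [-0.4, 0.1, -1.4]
red 729 inl 485 centre [0.4631 0.228  0.189 ] n [0.003 0.034 0.999] elev of axis 88.0
t 7.57 pos [0.4578 0.2176 0.1682] psi -26.57 F [-0.9 -0.  -1.3] grip 0.0437
roll 0.0005
shift (at target psi) -0.0027 0.0004 0.0782
```

View pics/s6.png

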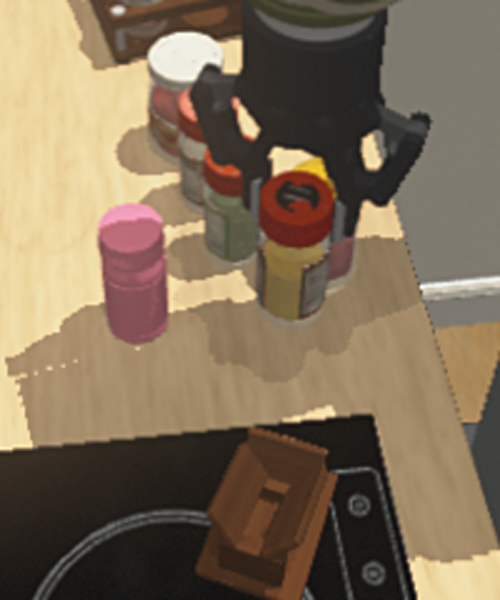

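It's upright in the grip. Now I'll lower it gently.

```bash
h="python3 -m handwheel"
$h '[[[0,0,0.02,0],[0,0,0.025,0],[0,0,0.02,0],[0,0,0.006,0],[0,0,0,0]]]' | grep -E 'posi|force'
$h '[[[0,0,0.002,0],[0,0,0.002,0],[0,0,0.002,0]]]' | grep -E 'posi|force'
$h '[[[0,0,0.002,0],[0,0,0.002,0]]]' | grep -E 'posi|force'
$h '[[[0,0,0.002,0],[0,0,0,0]]]' | grep -E 'posi|force'
```

```text
position: [0.4573, 0.2175, 0.0961]
ft_force: [0.9, -0.1, -1.2]
position: [0.4584, 0.2173, 0.0922]
ft_force: [-0.2, 0.3, -1.0]
position: [0.4581, 0.2171, 0.0876]
ft_force: [0.1, -0.1, -1.3]
position: [0.4585, 0.217, 0.0859]
ft_force: [0.1, -0.9, 4.3]
```

```bash
h="python3 -m handwheel"
$h '[[[0,0,0.001,0],[0,0,0,0]]]' | grep -E 'posi|force'
$h '[[[0,0,0,0],[0,0,0,0],[0,0,0,0],[0,0,0,0],[0,0,0,0]]]' 85 | grep -E 'posi|force|grip'
$h '[[[0,0,-0.01,0],[0,0,-0.03,0],[0,0,-0.04,0],[0,0,-0.04,0],[0,0,0,0]]]' | grep -E 'posi|force|grip'
$h '[[[0,-0.04,0,0],[0,-0.04,0,0],[0,-0.04,0,0],[0,-0.04,0,0],[0,0,0,0]]]' | grep -E 'posi|force|grip'
python3 - <<'E'
from h import *
np.set_printoptions(precision=4,suppress=True)
p,d=env.get_image('top');C=cloud('top',d);cv2.imwrite('pics/t7.png',p[150:310,150:500,::-1])
v,u=np.mgrid[0:480,0:640]
for n,xy,z in(('c',(.458,.222),.106),('a',(.495,.0535),.106),('b',(.482,.109),.106),('jam',(.505,-.008),.097),('js',(.4207,.13),.087),('pink',(.558,.167),.106)):
    m=(abs(C[:,:,2]-z)<.008)&(np.hypot(C[:,:,0]-xy[0],C[:,:,1]-xy[1])<.034)
    if m.sum():print(n,m.sum(),C[m].mean(0),(C[m][:,:2].min(0)+C[m][:,:2].max(0))/2)
    p2,d2=(None,None)
p,d=env.get_image('side');C=cloud('side',d)
m=(abs(C[:,:,2]-.106)<.004)&(np.hypot(C[:,:,0]-.458,C[:,:,1]-.222)<.034)
print('side c top',m.sum(),C[m].mean(0),(C[m][:,:2].min(0)+C[m][:,:2].max(0))/2)
E
```

```text
position: [0.4587, 0.2171, 0.0858]
ft_force: [-2.3, -2.4, 13.3]
position: [0.4579, 0.2171, 0.0842]
ft_force: [0.3, -0.7, 0.3]
grip_width: 0.0727
position: [0.4604, 0.2177, 0.2113]
ft_force: [0.9, -0.2, 0.4]
grip_width: 0.0725
position: [0.3093, 0.2902, 0.2041]
ft_force: [0.1, 0.2, -0.9]
grip_width: 0.0726
c 278 [0.4616 0.2248 0.1063] [0.4618 0.2254]
a 270 [0.4953 0.0539 0.1064] [0.4953 0.0543]
b 267 [0.4821 0.1091 0.1063] [0.4821 0.1097]
jam 505 [ 0.5057 -0.0113  0.0971] [ 0.5058 -0.0113]
js 455 [0.4207 0.1301 0.0871] [0.421  0.1299]
pink 273 [0.5604 0.1681 0.1066] [0.5597 0.1678]
side c top 503 [0.4639 0.2265 0.1066] [0.4636 0.2249]
```

View pics/t7.png

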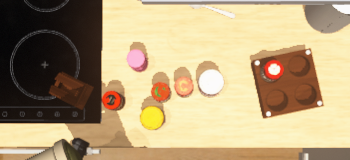

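Jar_c stands free at (112,100) in the crop, i.e. (0.462, 0.225), released. The other jars haven't moved. Next I'll regrasp it from above with the closing line set to the caddy's diagonal (-33°).

```bash
h="python3 -m handwheel"
$h '[[[0,0,0,0.11],[0,0,0,0]]]' >/dev/null
python3 go.py 0.462 0.225 0.078 -33
```

```text
t 10.25 pos [0.3159 0.2884 0.2042] psi -33.16 F [ 0.5 -0.4  0.5] grip 0.0726
roll -0.0028
shift (at target psi) 0.0264 0.1571 0.1262
```

```bash
h="python3 -m handwheel"
$h '[[[0.006,0.04,0,0],[0.007,0.04,0,0],[0.007,0.04,0,0],[0.0064,0.037,0,0],[0,0,0,0]]]' >/dev/null
python3 go.py 0.462 0.225 0.078 -33
```

```text
t 10.67 pos [0.4673 0.2221 0.2035] psi -33.05 F [-0.6  0.1  0.4] grip 0.0729
roll -0.0008
shift (at target psi) -0.0004 -0.006 0.1255
```

```bash
h="python3 -m handwheel"
$h '[[[0,0,0.03,0],[0,0,0.03,0],[0,0,0.02,0],[0,0,0,0]]]' >/dev/null
python3 go.py 0.462 0.225 0.078 -33
```

```text
t 11.0 pos [0.4599 0.2244 0.1205] psi -32.84 F [-0.3  0.8 -1.8] grip 0.0725
roll 0.0028
shift (at target psi) 0.0017 0.0014 0.0425
```

```bash
h="python3 -m handwheel"
$h '[[[0.001,0.001,0.02,0],[0,0,0.014,0],[0,0,0.008,0],[0,0,0,0],[0,0,0,0]]]' | grep -E 'posi|force'
$h '[[[0,0,0,0],[0,0,0,0],[0,0,0,0],[0,0,0,0],[0,0,0,0]]]' 0 30 | grep -E 'posi|force|grip'
$h '[[[0,0,-0.02,0],[0,0,-0.04,0],[0,0,-0.04,0],[0,0,-0.04,0],[0,0,0,0]]]' | grep -E 'posi|force|grip'
python3 go.py 0.5507 -0.2288 0.215 -33
```

```text
position: [0.463, 0.2258, 0.0831]
ft_force: [-0.2, -0.6, -1.1]
position: [0.463, 0.226, 0.0833]
ft_force: [-0.3, -0.6, 7.3]
grip_width: 0.0433
position: [0.4646, 0.2266, 0.2298]
ft_force: [0.6, 0.6, -0.6]
grip_width: 0.0439
t 12.25 pos [0.4646 0.2266 0.2298] psi -32.87 F [ 0.6  0.6 -0.6] grip 0.0439
roll 0.0023
shift (at target psi) -0.335 0.3202 0.0148
```

```bash
h="python3 -m handwheel"
$h '[[[-0.015,0.014,0,0],[-0.025,0.024,0,0],[-0.028,0.027,0,0],[-0.028,0.027,0,0],[-0.028,0.027,0,0]]]' >/dev/null
$h '[[[-0.028,0.027,0,0],[-0.028,0.027,0,0],[-0.028,0.027,0,0],[-0.028,0.027,0,0],[-0.028,0.027,0,0]]]' >/dev/null
$h '[[[-0.028,0.027,0,0],[-0.025,0.022,0,0],[-0.015,0.014,0,0],[0,0,0,0],[0,0,0,0]]]' >/dev/null
python3 go.py 0.5507 -0.2288 0.215 -33
```

```text
t 13.5 pos [ 0.5481 -0.2257  0.2216] psi -32.98 F [-0.2  0.8 -0.8] grip 0.044
roll 0.0004
shift (at target psi) -0.0012 0.0039 0.0066
```

```bash
h="python3 -m handwheel"
$h '[[[-0.001,0.003,0.02,0],[0,0,0.02,0],[0,0,0,0],[0,0,0,0]]]' | grep -E 'force'
python3 go.py 0.5507 -0.2288 0.097 -33
python3 - <<'E'
from h import *
p,d=env.get_image('side');cv2.imwrite('pics/s8.png',cv2.resize(p[130:240,240:370],(700,592),interpolation=2)[:,:,::-1])
E
python3 go.py 0.5507 -0.2288 0.097 -33
```

```text
ft_force: [0.6, 0.2, 0.0]
t 13.83 pos [ 0.5501 -0.2262  0.1821] psi -32.82 F [0.6 0.2 0. ] grip 0.0438
roll 0.0032
shift (at target psi) -0.0018 0.002 0.0851
t 13.88 pos [ 0.5505 -0.2267  0.1832] psi -32.82 F [ 0.3 -0.4 -1.2] grip 0.0438
roll 0.0031
shift (at target psi) -0.0017 0.0013 0.0862
```

View pics/s8.png

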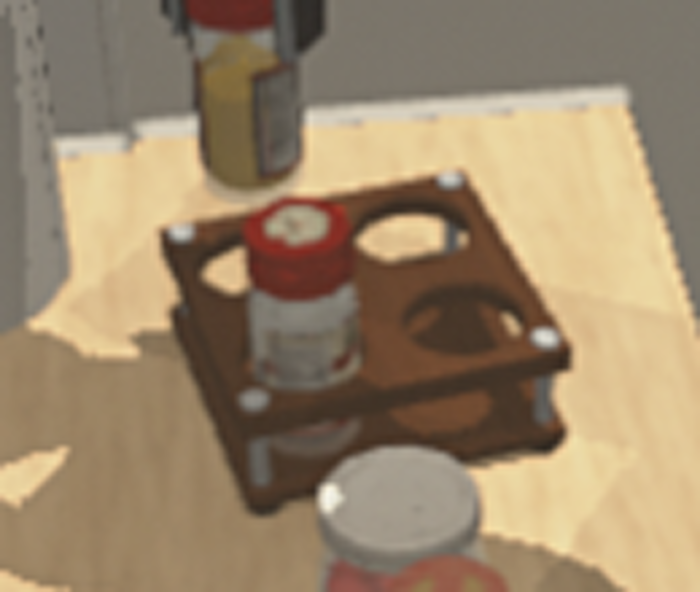

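```bash
python3 - <<'E'
from h import *
W=[(.5356,-.1584,.056),(.5507,-.2288,.056),(.4652,-.1734,.056),(.4803,-.2438,.056),(.5841,-.2501,.0585),(.5571,-.1253,.0585),(.4319,-.1521,.0585)]
q=proj('side',W);print(((q-[240,130])*[700/130,592/110]).round(0))
E
python3 go.py 0.5507 -0.2288 0.097 -33
```

```text
[[298. 352.]
 [253. 259.]
 [459. 318.]
 [407. 228.]
 [176. 233.]
 [251. 400.]
 [542. 337.]]
t 13.88 pos [ 0.5505 -0.2267  0.1832] psi -32.82 F [ 0.3 -0.4 -1.2] grip 0.0438
roll 0.0031
shift (at target psi) -0.0017 0.0013 0.0862
```

```bash
h="python3 -m handwheel"
$h '[[[-0.0015,0.0015,0.015,0.003],[0,0,0.02,0],[0,0,0.005,0],[0,0,0,0]]]' | grep -E 'posi|force'
python3 go.py 0.5507 -0.2288 0.097 -33
```

```text
position: [0.5506, -0.2291, 0.1422]
ft_force: [-0.4, 1.3, -1.9]
t 14.22 pos [ 0.5506 -0.2291  0.1422] psi -33.03 F [-0.4  1.3 -1.9] grip 0.0437
roll -0.0006
shift (at target psi) 0.0003 -0.0001 0.0452
```

```bash
h="python3 -m handwheel"
$h '[[[0,0,0.008,0],[0,0,0.008,0],[0,0,0.008,0],[0,0,0,0]]]' | grep -E 'posi|force'
$h '[[[0,0,0.007,0],[0,0,0.006,0],[0,0,0.003,0],[0,0,0,0]]]' | grep -E 'posi|force'
$h '[[[0,0,0.002,0],[0,0,0.001,0],[0,0,0,0]]]' | grep -E 'posi|force'
```

```text
position: [0.5502, -0.2292, 0.1168]
ft_force: [0.3, -0.4, -2.5]
position: [0.5505, -0.2294, 0.1014]
ft_force: [-0.3, -0.7, -1.1]
position: [0.5508, -0.2296, 0.0993]
ft_force: [0.4, -0.8, -1.4]
```

```bash
h="python3 -m handwheel"
$h '[[[0,0,0.002,0],[0,0,0,0]]]' | grep -E 'posi|force'
$h '[[[0,0,0.0015,0],[0,0,0,0]]]' | grep -E 'posi|force'
```

```text
position: [0.5509, -0.2297, 0.0974]
ft_force: [0.1, 0.1, -0.7]
position: [0.5511, -0.2299, 0.0973]
ft_force: [-2.2, -0.3, 10.0]
```

```bash
h="python3 -m handwheel"
$h '[[[0,0,0,0],[0,0,0,0],[0,0,0,0],[0,0,0,0]]]' 70 | grep -E 'force|grip'
$h '[[[0,0,-0.02,0],[0,0,-0.04,0],[0,0,-0.04,0],[0,0,-0.03,0],[0,0,0,0]]]' | grep -E 'posi|force|grip'
$h '[[[0,0,0,-0.125],[0,0,0,-0.125],[0,0,0,-0.125],[0,0,0,-0.125],[0,0,0,-0.125]]]' >/dev/null
$h '[[[0,0,0,-0.125],[0,0,0,-0.125],[0,0,0,-0.125],[0,0,0,-0.125],[0,0,0,-0.125]]]' >/dev/null
$h '[[[0,0,0,-0.059],[0,0,0,0]]]' >/dev/null
python3 go.py 0.482 0.109 0.215 42
```

```text
ft_force: [-0.3, -0.7, -0.4]
grip_width: 0.0599
position: [0.5524, -0.2306, 0.2325]
ft_force: [-0.2, -0.6, -0.2]
grip_width: 0.0597
t 17.22 pos [ 0.5506 -0.2295  0.2251] psi 42.06 F [ 0.6 -0.4  0.5] grip 0.0598
roll 0.001
shift (at target psi) 0.2975 0.1755 0.0101
```

```bash
h="python3 -m handwheel"
$h '[[[0.02,0.012,0,0],[0.033,0.0195,0,0],[0.033,0.0195,0,0],[0.033,0.0195,0,0],[0.033,0.0195,0,0]]]' >/dev/null
$h '[[[0.033,0.0195,0,0],[0.033,0.0195,0,0],[0.033,0.0195,0,0],[0.031,0.018,0,0],[0.0155,0.009,0,0]]]' >/dev/null
$h '[[[0,0,0.01,0],[0,0,0.03,0],[0,0,0.03,0],[0,0,0,0],[0,0,0,0]]]' >/dev/null
python3 go.py 0.482 0.109 0.078 42
python3 - <<'E'
from h import *
p,d=env.get_image('side');C=cloud('side',d)
for n,xy,z in(('c',(.5507,-.2288),.12),('d',(.534,-.157),.12),('b',(.482,.109),.106),('a',(.495,.0535),.106),('jam',(.505,-.011),.097),('js',(.4207,.13),.087)):
    m=(abs(C[:,:,2]-z)<.006)&(np.hypot(C[:,:,0]-xy[0],C[:,:,1]-xy[1])<.03)
    if m.sum():print(n,m.sum(),C[m].mean(0).round(4))
E
```

```text
t 18.47 pos [0.4821 0.109  0.1554] psi 41.85 F [-0.4 -0.7  0.1] grip 0.0597
roll -0.0025
shift (at target psi) 0.0 -0.0001 0.0774
c 181 [ 0.549  -0.2254  0.1202]
d 230 [ 0.5325 -0.1546  0.1207]
b 366 [0.4825 0.1116 0.1067]
a 89 [0.4834 0.0564 0.106 ]
jam 41 [ 0.5007 -0.006   0.097 ]
js 661 [0.423  0.1323 0.0873]
```

```bash
h="python3 -m handwheel"
$h '[[[0,0,0.03,0],[0,0,0.025,0],[0,0,0.015,0],[0,0,0.006,0],[0,0,0,0]]]' | grep -E 'posi|force'
$h '[[[0,0,0,0],[0,0,0,0],[0,0,0,0],[0,0,0,0]]]' 0 30 | grep -E 'posi|force|grip'
$h '[[[0,0,-0.02,0],[0,0,-0.04,0],[0,0,-0.04,0],[0,0,-0.04,0],[0,0,0,0]]]' | grep -E 'posi|force|grip'
$h '[[[0,0,0,-0.125],[0,0,0,-0.125],[0,0,0,-0.012],[0,0,0,0]]]' >/dev/null
python3 go.py 0.4803 -0.2438 0.215 57
```

```text
position: [0.483, 0.1089, 0.0802]
ft_force: [-0.4, 0.5, -0.4]
position: [0.4835, 0.109, 0.0815]
ft_force: [-0.1, 0.0, 7.0]
grip_width: 0.0433
position: [0.4849, 0.1091, 0.2278]
ft_force: [0.6, 0.2, -0.6]
grip_width: 0.0433
t 20.02 pos [0.4824 0.109  0.2201] psi 56.79 F [-0.4  0.6 -0.5] grip 0.0436
roll -0.0036
shift (at target psi) -0.1904 -0.297 0.0051
```

```bash
h="python3 -m handwheel"
$h '[[[-0.0125,-0.02,0,0],[-0.0212,-0.033,0,0],[-0.0212,-0.033,0,0],[-0.0212,-0.033,0,0],[-0.0212,-0.033,0,0]]]' >/dev/null
$h '[[[-0.0212,-0.033,0,0],[-0.0212,-0.033,0,0],[-0.0212,-0.033,0,0],[-0.019,-0.030,0,0],[-0.0105,-0.016,0,0]]]' >/dev/null
$h '[[[0,0,0,0],[0,0,0.02,0],[0,0,0.02,0],[0,0,0,0],[0,0,0,0]]]' >/dev/null
python3 go.py 0.4803 -0.2438 0.0955 57
```

```text
t 21.27 pos [ 0.48   -0.2431  0.1796] psi 56.86 F [-0.8  0.2 -0.3] grip 0.0438
roll -0.0024
shift (at target psi) -0.0007 -0.0004 0.0841
```

```bash
h="python3 -m handwheel"
$h '[[[-0.0005,0,0.015,0],[0,0,0.02,0],[0,0,0.005,0],[0,0,0,0]]]' | grep -E 'posi|force'
$h '[[[0,0,0.008,0],[0,0,0.008,0],[0,0,0.008,0],[0,0,0,0]]]' | grep -E 'posi|force'
$h '[[[0,0,0.007,0],[0,0,0.006,0],[0,0,0.003,0],[0,0,0,0]]]' | grep -E 'posi|force'
$h '[[[0,0,0.0015,0],[0,0,0,0]]]' | grep -E 'posi|force'
```

```text
position: [0.4805, -0.2437, 0.1398]
ft_force: [0.3, 0.7, -0.8]
position: [0.48, -0.2437, 0.1145]
ft_force: [-0.6, 0.1, -0.8]
position: [0.4803, -0.2439, 0.099]
ft_force: [-0.0, -0.1, -1.1]
position: [0.4806, -0.2441, 0.0983]
ft_force: [0.4, -0.6, -0.1]
```

```bash
h="python3 -m handwheel"
$h '[[[0,0,0.0015,0],[0,0,0,0]]]' | grep -E 'posi|force'
$h '[[[0,0,0.0015,0],[0,0,0,0]]]' | grep -E 'posi|force'
```

```text
position: [0.4805, -0.2441, 0.0968]
ft_force: [-0.1, -0.1, -1.3]
position: [0.4807, -0.2441, 0.0955]
ft_force: [-0.0, 0.3, 0.7]
```

```bash
h="python3 -m handwheel"
$h '[[[0,0,0.001,0],[0,0,0,0]]]' | grep -E 'posi|force'
$h '[[[0,0,0,0],[0,0,0,0],[0,0,0,0],[0,0,0,0]]]' 70 | grep -E 'force|grip'
$h '[[[0,0,-0.02,0],[0,0,-0.04,0],[0,0,-0.04,0],[0,0,-0.03,0],[0,0,0,0]]]' | grep -E 'posi|force|grip'
$h '[[[0,0,0,0.125],[0,0,0,0.125],[0,0,0,0.125],[0,0,0,0.125],[0,0,0,0.125]]]' >/dev/null
$h '[[[0,0,0,0.125],[0,0,0,0.053],[0,0,0,0],[0,0,0,0]]]' >/dev/null
python3 go.py 0.4955 0.054 0.215 11
python3 - <<'E'
from h import *
p,d=env.get_image('top');C=cloud('top',d)
for n,xy,z in(('c',(.5507,-.2288),.12),('b',(.4803,-.2438),.12),('d',(.534,-.157),.12),('a',(.495,.0535),.106),('jam',(.505,-.011),.097),('js',(.4207,.13),.087)):
    m=(abs(C[:,:,2]-z)<.006)&(np.hypot(C[:,:,0]-xy[0],C[:,:,1]-xy[1])<.03)
    if m.sum():print(n,m.sum(),C[m].mean(0).round(4))
E
```

```text
position: [0.481, -0.2444, 0.0955]
ft_force: [-1.2, 1.0, 9.6]
ft_force: [-0.3, 1.7, -0.3]
grip_width: 0.0597
position: [0.4821, -0.2452, 0.2304]
ft_force: [-0.4, -0.5, -0.5]
grip_width: 0.0595
t 24.43 pos [ 0.4804 -0.244   0.2238] psi 11.06 F [-1.  -0.1 -1.2] grip 0.0598
roll 0.001
shift (at target psi) 0.2896 0.0717 0.0088
c 255 [ 0.5497 -0.2284  0.1205]
b 26 [ 0.4699 -0.2545  0.1211]
d 275 [ 0.5332 -0.1572  0.1205]
a 255 [0.4954 0.0538 0.1064]
jam 476 [ 0.5052 -0.0112  0.097 ]
js 443 [0.421  0.1301 0.0872]
```

```bash
h="python3 -m handwheel"
$h '[[[0.021,0.0051,0,0],[0.037,0.0092,0,0],[0.037,0.0092,0,0],[0.037,0.0092,0,0],[0.037,0.0092,0,0]]]' >/dev/null
$h '[[[0.037,0.0092,0,0],[0.037,0.0092,0,0],[0.03,0.0074,0,0],[0.0166,0.004,0,0],[0,0,0,0]]]' >/dev/null
$h '[[[0,0,0.01,0],[0,0,0.03,0],[0,0,0.03,0],[0,0,0,0],[0,0,0,0]]]' >/dev/null
python3 go.py 0.4955 0.054 0.078 11
```

```text
t 25.73 pos [0.4957 0.0533 0.154 ] psi 10.95 F [ 0.  -0.2  0.7] grip 0.06
roll -0.0009
shift (at target psi) 0.0008 -0.0 0.076
```

```bash
h="python3 -m handwheel"
$h '[[[0.0005,0,0.03,0],[0,0,0.025,0],[0,0,0.015,0],[0,0,0.005,0],[0,0,0,0]]]' | grep -E 'posi|force'
$h '[[[0,0,0,0],[0,0,0,0],[0,0,0,0],[0,0,0,0]]]' 0 30 | grep -E 'posi|force|grip'
$h '[[[0,0,-0.02,0],[0,0,-0.04,0],[0,0,-0.04,0],[0,0,-0.04,0],[0,0,0,0]]]' | grep -E 'posi|force|grip'
$h '[[[0,0,0,0.125],[0,0,0,0.125],[0,0,0,0.125],[0,0,0,0.125],[0,0,0,0.125]]]' >/dev/null
$h '[[[0,0,0,0.125],[0,0,0,0.018],[0,0,0,0],[0,0,0,0]]]' >/dev/null
python3 go.py 0.4652 -0.1734 0.215 -33
```

```text
position: [0.4964, 0.054, 0.08]
ft_force: [0.7, -0.6, 0.4]
position: [0.4969, 0.0542, 0.0811]
ft_force: [0.1, -1.0, 7.5]
grip_width: 0.0433
position: [0.4983, 0.0542, 0.2274]
ft_force: [1.1, 0.4, -0.9]
grip_width: 0.0441
t 27.65 pos [0.4958 0.0544 0.2195] psi -32.86 F [ 0.9  0.9 -2. ] grip 0.0438
roll 0.0024
shift (at target psi) -0.2077 0.0984 0.0045
```

```bash
h="python3 -m handwheel"
$h '[[[-0.018,0.0085,0,0],[-0.033,0.0157,0,0],[-0.034,0.016,0,0],[-0.034,0.016,0,0],[-0.034,0.016,0,0]]]' >/dev/null
$h '[[[-0.033,0.0157,0,0],[-0.0217,0.0105,0,0],[0,0,0,0],[0,0,0.02,0],[0,0,0.02,0]]]' >/dev/null
$h '[[[0,0,0,0],[0,0,0,0],[0,0,0,0]]]' >/dev/null
python3 go.py 0.4652 -0.1734 0.0955 -33
```

```text
t 28.73 pos [ 0.4655 -0.1733  0.1804] psi -32.98 F [ 0.1  0.8 -1. ] grip 0.044
roll 0.0004
shift (at target psi) -0.0002 -0.0002 0.0849
```

```bash
h="python3 -m handwheel"
$h '[[[0,0,0.015,0],[0,0,0.02,0],[0,0,0.005,0],[0,0,0,0]]]' | grep -E 'posi|force'
$h '[[[0,0,0.008,0],[0,0,0.008,0],[0,0,0.008,0],[0,0,0,0]]]' | grep -E 'posi|force'
$h '[[[0,0,0.007,0],[0,0,0.006,0],[0,0,0.003,0],[0,0,0,0]]]' | grep -E 'posi|force'
$h '[[[0,0,0.0015,0],[0,0,0.0015,0],[0,0,0,0]]]' | grep -E 'posi|force'
```

```text
position: [0.4649, -0.1731, 0.1393]
ft_force: [-0.5, -0.1, -1.9]
position: [0.4645, -0.173, 0.1141]
ft_force: [-0.0, -0.8, -2.2]
position: [0.4647, -0.1732, 0.0986]
ft_force: [0.0, -0.3, -1.2]
position: [0.465, -0.1734, 0.0962]
ft_force: [-0.1, -0.5, -0.4]
```

```bash
h="python3 -m handwheel"
$h '[[[0,0,0.001,0],[0,0,0,0]]]' | grep -E 'posi|force'
$h '[[[0,0,0.001,0],[0,0,0,0]]]' | grep -E 'posi|force'
```

```text
position: [0.465, -0.1734, 0.0953]
ft_force: [0.3, 0.4, -1.8]
position: [0.4651, -0.1734, 0.0951]
ft_force: [-1.7, 1.4, 6.9]
```

Contact. I'll release, back off, move clear and check.

```bash
h="python3 -m handwheel"
$h '[[[0,0,0,0],[0,0,0,0],[0,0,0,0],[0,0,0,0]]]' 70 | grep -E 'force|grip'
$h '[[[0,0,-0.02,0],[0,0,-0.04,0],[0,0,-0.04,0],[0,0,-0.03,0],[0,0,0,0]]]' | grep -E 'posi|force|grip'
$h '[[[0.03,-0.01,0,0],[0.03,-0.03,0,0],[0.03,-0.03,0,0],[0.03,-0.03,0,0],[0.03,-0.03,0,0]]]' >/dev/null
$h '[[[0.03,-0.03,0,0],[0.03,-0.03,0,0],[0.03,-0.03,0,0],[0,0,0,0],[0,0,0,0]]]' | grep -E 'time|posi|force|grip'
python3 - <<'E'
from h import *
p,d=env.get_image('top');C=cloud('top',d);cv2.imwrite('pics/t9.png',cv2.resize(p[150:310,150:500,::-1],(700,320)))
for n,xy,z in(('c',(.5507,-.2288),.12),('b',(.4803,-.2438),.12),('a',(.4652,-.1734),.12),('d',(.534,-.157),.12),('jam',(.505,-.011),.097),('js',(.4207,.13),.087)):
    m=(abs(C[:,:,2]-z)<.006)&(np.hypot(C[:,:,0]-xy[0],C[:,:,1]-xy[1])<.03)
    if m.sum():print(n,m.sum(),C[m].mean(0).round(4),C[m][:,2].std().round(4))
E
```

```text
ft_force: [0.7, -0.1, 0.6]
grip_width: 0.0597
position: [0.4667, -0.1744, 0.2301]
ft_force: [1.1, 0.8, 0.8]
grip_width: 0.0602
time_s: 31.9
position: [0.4118, 0.1443, 0.2239]
ft_force: [0.3, -0.4, -1.1]
grip_width: 0.0601
c 255 [ 0.5495 -0.2286  0.1202] 0.0026
b 261 [ 0.48   -0.2422  0.1203] 0.0026
a 276 [ 0.4631 -0.1727  0.1204] 0.0023
d 273 [ 0.5333 -0.1573  0.1206] 0.0025
jam 472 [ 0.5055 -0.0113  0.0972] 0.0026
```

View pics/t9.png

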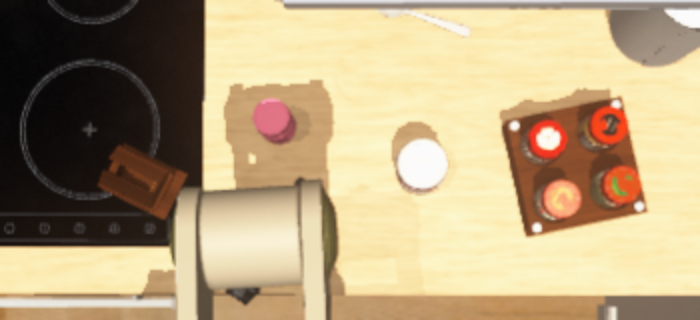

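The picture shows all four wells filled: caps at (547,140), (608,126), (558,200) and (617,186). The white-lid jam jar is unmoved, and the gripper is clear of everything.

Run:
```python
from h import *
print(env.observe()['ft_force'])
C=cloud('side',env.get_image('side')[1]);m=(abs(C[:,:,2]-.087)<.006)&(np.hypot(C[:,:,0]-.4207,C[:,:,1]-.13)<.03);print(m.sum(),C[m].mean(0) if m.sum() else '')
print(env.close_job())
```

```text
[-0.13570403  0.02759865 -0.23774712]
668 [0.42281541 0.13242994 0.08720122]
the job is handed in; nothing more can be done
None
```

The caddy is full: jar_a, jar_b and jar_c each stand in their own well beside jar_d, and I handed the job in at about 32 s of the 72 s allowed.

**Lying jar (jar_c):** I gripped it by the cap, but it did not swing upright on its own. I pivoted it upright about the top edge of the rest's stop, stood it on the worktop at (0.462, 0.225) and let go. I then took it again from above and loaded it.

**Jar_b and jar_a:** I lifted these out from between the jam jars and loaded them in that order. All set-downs were slow, with 13 N at most at contact.

**Last checks:**
- **Caddy jars:** all four cap tops measured 0.120–0.121 m up, so the jars are fully seated. They sit within about 2 mm of their computed well centres, jar_d within about 3 mm and unmoved.
- **Jam jars:** both are where they started, within measuring noise. The arm hid the small one from the top camera, so I checked it in the side view.
- **Contact:** the gripper was open and clear, with force readings near zero.

No check failed. The two cameras differed by about 2–3 mm, in line with their stated calibration. I viewed 11 pictures against the budget of 10.

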